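# Loosen the balls and take the trough out of the ball mill

### The job

The milling run is over and the trough of metal grinding balls has to come out of the ball mill. While the mill still holds the trough steady, take the red-handled rod from its stand and stir the balls loose: with the rod's tip down by the trough's floor, run it from one end of the trough to the other and back at least twice, then hang the rod back upright in its stand and let go of it. Then pinch the trough's two blue side catches together to unlatch it, lift it level straight up until its underside is a few centimetres clear above the mill, with all six balls still inside, and finish holding it there still by the pinched catches; do not shift the white-capped bottle or the black-lidded tub behind.

Things in the scene. Friction and masses are not known exactly. Their poses are not given: they have to be found in the camera images.
- trough_tabs (a point): half-way between the finger tabs of the trough's two blue side catches, half-way up them; x along the trough, y across it (catch to catch), z up. 81 mm above its underside, 22 above its rim, 24 above the mill's top when seated. Tabs 30 mm wide (x), 61 to 97 mm above the underside; outer faces here 66 mm apart at rest (leaning outward, 69 at the top), 52 and parallel when pinched home
- trough: white open box 105 (x) x 44.5 (y) x 58.5 mm, inside 100 x 40 mm, 0.15 to 0.24 kg plus 0.10 kg of balls; origin at the centre of its underside, axes as for trough_tabs. Seated, it stands in a well of the mill with its origin 57 mm below the mill's top, held down by hooks on the catches until both are pinched fully home; then it lifts straight up, guided for 50 mm with 1 mm of play
- trough_floor (a point): centre of the inner floor of the trough (3 mm above its underside), axes as for trough_tabs. The rim is 55.5 mm above this, the tops of the catch tabs 94 mm
- catch_l (a joint): blue catch on the trough's +y side, a spring arm hinged low on its long side: 0 at rest (latched), 0.095 rad pinched fully home, which takes about 5 N at the tab; springs back
- catch_r (a joint): blue catch on the trough's -y side, mirror image of catch_l: 0 at rest (latched), 0.095 rad pinched fully home; springs back
- mill: white ball mill, a fixed box 210 x 150 mm, flat top 87 mm high, with a lower sloping console on its -x side (toward the robot, within its yaw). Origin on the bench under the centre of the well that holds the trough; axes parallel to the trough's
- rod_grip (a point): centre of the rod's red square handle, 16 x 16 mm in section (sides along this point's x and y), 46 mm tall; z along the rod, away from its tip. Below it a round flange 30 mm across (23 to 27 mm below this point), then a steel shaft 9 mm thick with a round end; the tip is 137 mm below this point. 0.07 kg. The rod hangs upright by its flange in the stand
- rod_tip (a point): tip of the rod's shaft, axes as for rod_grip
- rod_hang (a point): centre of the underside of the rod's flange, 110 mm above its tip; it lies on the stand's top when the rod hangs in it
- stand_hole (a point): centre of the mouth of the 16 mm hole (2 mm chamfer) in the top plate of the fixed rod stand, at its top face, 125 mm above the bench; z up. The plate is 64 x 76 x 10 mm on four thin posts, over a base 90 x 80 mm; free space below the hole
- ball_1: one of six loose grey metal balls, 13 mm, 17 g, in the trough; origin at its centre
- ball_2: one of six loose grey metal balls, 13 mm, 17 g, in the trough; origin at its centre
- ball_3: one of six loose grey metal balls, 13 mm, 17 g, in the trough; origin at its centre
- ball_4: one of six loose grey metal balls, 13 mm, 17 g, in the trough; origin at its centre
- ball_5: one of six loose grey metal balls, 13 mm, 17 g, in the trough; origin at its centre
- ball_6: one of six loose grey metal balls, 13 mm, 17 g, in the trough; origin at its centre
- bottle_blank: white-capped reagent bottle 56 x 104 mm standing behind the work, to be left alone; origin at the centre of its underside
- tub_salt: black-lidded tub 66 x 75 mm standing behind the work, to be left alone; origin at the centre of its underside
- rod_stand: fixed rod stand; origin on the bench under the hole
Things that resemble listed ones, but are neither listed nor needed, are in the scene too. Of the things that look like the part that bears rod_grip, the largest one is meant.

How it is judged:
By the outcome, as a careful person would: the job done as asked, in the order asked, and still so for the second after the job is handed in, while the arm keeps its last pose, push and grip.
It also fails if it takes over 72 s, if anything falls off the work surface, if the arm or the gripper's body presses on something with over 40 N, if the wrist force passes 120 N, or if a joint passes its speed limit or range.

### The arm

A 6-joint arm with a two-finger parallel gripper is mounted at the origin on a cart in front of the work surface, level with it; the furniture and walls round the work are solid. World frame = base frame: x ahead of the robot, y to its left, z up, the work surface at z = 0. Lengths are in m, angles in rad, forces in N, time in s.
With the tool pointing down it reaches from about 0.375 to 0.9 m from the base axis. Payload 3.1 kg.
Tool frame: the origin (TCP) lies on the centre line of the jaws, within the pads' length; the fingertips stand ahead of it and the grasp point (between the pads) lies 3 mm ahead of it (robot.tip_reach is the z of the fingertips in the tool frame, in m); z points along the fingers, y is the line along which they close (so a half turn about z gives the same grasp; the last joint's range is limited). The gripper opens to 87 mm and grips with 3 to 60 N. Pads are 19 mm wide; open, the fingers measure 117 mm over their backs; the gripper's body (75 mm by 190 mm) begins 51 mm behind the grasp point.
Start: joints at [1.044, 0.527, 1.433, -0, 1.181, -0.178], TCP at [0.214, 0.587, 0.245] pointing down, gripper open.
Joint ranges: [-3.08, 3.08], [-0.75, 2.2], [0.22, 2.44], [-1.43, 4.57], [0, 2.65], [-2.85, 2.85]. Speed limits (rad/s): [2.79, 2.79, 3.14, 3.14, 3.14, 3.14].

### API

Orientations are given as a unit quaternion [x, y, z, w].
In Python, from rig import sensors, eyes, ticket, robot gives the robot as it stands.
- The arm moves only by the tool drive_tool, never from a script. Its argument "deltas" is a list that holds one entry, the list of rows, each a list of 6 numbers: the shift along the tool's x, y, z in mm, then the turn, a rotation vector about the tool's x, y, z in rad. A call has 1 to 8 rows; each row shifts and turns the commanded pose from where the row before left it, along the tool's axes as they then stand; what a row does not reach is not made up. A row lasts 1/12 s, in which the tool goes at most 41.7 mm and 7.16 degrees, less where a joint would pass 70% of its speed; a pose out of reach is approached as far as the arm can. A call is refused whole if a number of a shift passes 41.7 or a number of a turn 0.125, either way. A call with a gripper value outside its range is refused whole. "gripper" is the opening in per cent of the stroke, from 0 (shut) to 100 (fully open), set as the call begins (left out, the last holds). The fingers move at their own pace and stop on an object; "squeeze" is the grip in N (left out, the last holds). Time passes only in rows, so rows that do not move let the fingers close. It gives the time, the measured TCP pose, the force, the opening and the grip force at its end, in the units of the state.
- sensors.get_obs(): the state, without advancing time (a new reading comes with each control period).
- eyes.camera(name): name is "scene" or "side" or "wrist"; returns a dict with "img" (400x640x3 uint8, red, green, blue), "fov_y" (degrees; the focal length in pixels is half the picture's height over the tangent of half this angle, whatever the lens; pixels are square), "cx", "cy" (the principal point, pixels), "xyz" and "attitude" of the camera in the world; the wrist camera has in their place "hand_eye" (4x4, takes a point from camera to tool coordinates, whose origin is the TCP and whose axes are the flange's). Camera axes: x right, y up, looking along -z (the intrinsics and any distortion apply to the point x, -y, -z); pixel columns grow to the right and rows downward; lengths in m; the calibration is good to about 2 mm. A picture is of the moment at which its call begins: read the wrist's pose just before it. There is no depth.
- ticket.hand_in(): hands the job in; it is judged then, once.
The state is a dict: "time": time; "q": joint angles; "joint_velocities": joint speeds; "joint_torque": joint torques, N m; "position": TCP position; "tool_rot": TCP orientation; "ft_force": force on the tool from outside, world axes, zero at the start; "moment": the same for the moment, N m; "grip_width": finger opening in m; "grip_force": force on a finger pad.
Only numpy, scipy, OpenCV 4.12 (cv2) and the standard library are available. Lean on these libraries where they do the work, as an engineer would, in place of code of your own. Each camera call takes 0.05 s, during which the arm holds its last target. There are 200 camera calls.

## Working session

There is one attempt and no reset: what is moved stays moved. The work goes in short steps, Python scripts to look and compute and a tool call to move; the robot and the scene stay as the last step left them, time stands still between calls to the robot, and variables do not carry over. Pictures are saved under pics/ and viewed, at most 10 in all, crops included, and the job is handed in when it is done.

Besides the shell and the picture viewer there is one more tool, called after "Call:" as a command line: name --argument value ..., lists and objects as JSON in quotes. drive_tool: Moves the arm, as the interface text tells. Its arguments: {"type":"object","properties":{"deltas":{"type":"array"},"gripper":{"type":"number"},"squeeze":{"type":"number"}},"required":["deltas"]}

```bash
mkdir -p pics; ls; cat > h.py <<'E'
import numpy as np, cv2, json
from rig import sensors, eyes, ticket, robot
from scipy.spatial.transform import Rotation as R
def snap(n,f):
    o=sensors.get_obs(); c=eyes.camera(n); cv2.imwrite(f,c["img"][:,:,::-1])
    d={k:(np.asarray(v).tolist()) for k,v in c.items() if k!="img"}
    if n=="wrist":
        T=np.eye(4);T[:3,:3]=R.from_quat(o["tool_rot"]).as_matrix();T[:3,3]=o["position"]
        d["T"]=(T@np.array(c["hand_eye"])).tolist()
    json.dump(d,open(f+".json","w")); return d
E
python3 - <<'E'
from h import *
for n in("scene","side","wrist"):
    d=snap(n,f"pics/{n}0.png"); print(n,d)
print(sensors.get_obs(),robot.tip_reach)
a=cv2.imread("pics/scene0.png");b=cv2.imread("pics/side0.png")
E
```

```text
pics
scene {'fov_y': 49.53726955408722, 'cx': 332.92970051807595, 'cy': 203.0099407748931, 'xyz': [-0.23391308470302863, 0.01872457493753019, 0.6805688008548731], 'attitude': [-0.3153158879821258, 0.3441327695080764, 0.6421989080476427, -0.6080535258011093]}
side {'fov_y': 44.07518749014278, 'cx': 328.4984102089233, 'cy': 206.48928046446457, 'xyz': [0.5851477724206028, 1.0084416533493346, 0.5431722064067652], 'attitude': [-4.676493836381535e-05, 0.5596118753580026, 0.8286739498728412, -0.01157720058925502]}
wrist {'fov_y': 63.093151631324275, 'cx': 321.0642006665015, 'cy': 201.9693374585689, 'hand_eye': [[0.0009204782022128545, 0.9543462065196489, 0.2987013070300021, 0.083347467854861], [0.9999993457352527, -0.001081319142663823, 0.0003731996453929174, -0.0004774983462249027], [0.0006791531070854878, 0.2987007680781288, -0.9543465774552712, -0.13931432233336957], [0.0, 0.0, 0.0, 1.0]], 'T': [[0.3409037146021593, -0.8975412587621366, -0.27965039994630003, 0.1349126776997499], [0.9400946886563561, 0.3246552672772974, 0.10402371743603736, 0.6151168930892807], [-0.0025756029498886896, -0.29835992735081346, 0.9544499567922139, 0.38301394142072365], [0.0, 0.0, 0.0, 1.0]]}
{'time': 0.15, 'q': array([ 1.04349364e+00,  5.28258226e-01,  1.43357794e+00,  7.14689293e-06,
        1.18139478e+00, -1.78501643e-01]), 'joint_velocities': array([-1.33613813e-03, -1.17235641e-03, -2.95077695e-03, -1.35821756e-03,
        4.61514528e-04,  7.26132567e-05]), 'joint_torque': array([ 1.96558876e-04, -4.40430021e+01, -1.76842493e+01,  6.32874970e-02,
        5.52456651e-02, -9.27342717e-05]), 'position': array([0.21331881, 0.58692879, 0.24380252]), 'tool_rot': array([ 1.73519063e-01,  9.84830170e-01, -7.67523248e-04, -2.86216672e-04]), 'ft_force': array([-0.36984365, -0.68462891,  0.13782488]), 'moment': array([-0.01736093,  0.01581784, -0.00954395]), 'grip_force': 0.0, 'grip_width': 0.08699828657910527} 0.022
```

View pics/scene0.png

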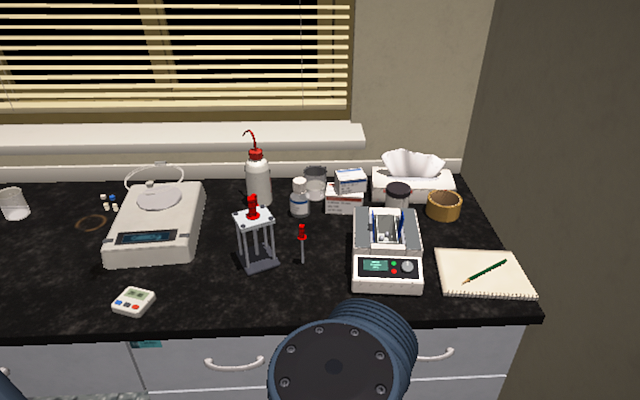

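View pics/side0.png

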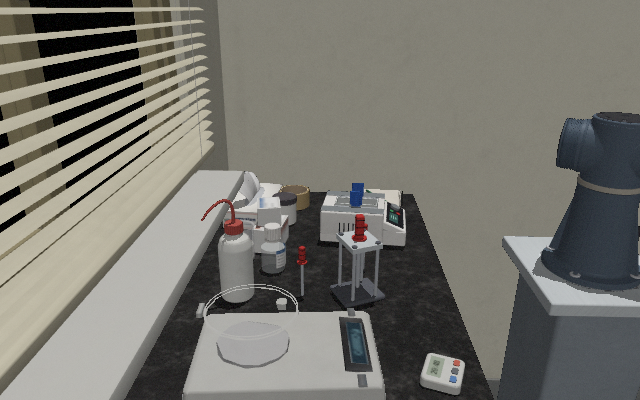

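Scene view: rod in its stand at about (253,208), mill with blue catches at (387,235). Side view: rod handle at (360,228), mill catches at (357,195). A smaller decoy rod is at (302,232). I'll enlarge these areas next.

```bash
python3 - <<'E'
from h import *
a=cv2.imread("pics/scene0.png");b=cv2.imread("pics/side0.png")
def c(i,x,y):
    p=cv2.resize(i[y:y+75,x:x+100],None,fx=4,fy=4,interpolation=cv2.INTER_CUBIC)
    for k in range(0,100,10):
        cv2.line(p,(k*4,0),(k*4,6 if k%50 else 14),(0,255,255),1)
    for k in range(0,75,10): cv2.line(p,(0,k*4),(6 if k%50 else 14,k*4),(0,255,255),1)
    return p
cv2.imwrite("pics/c1.png",np.vstack([np.hstack([c(a,205,190),c(a,340,200)]),np.hstack([c(b,310,205),c(b,315,175)])]))
E
```

```text
(no output)
```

View pics/c1.png

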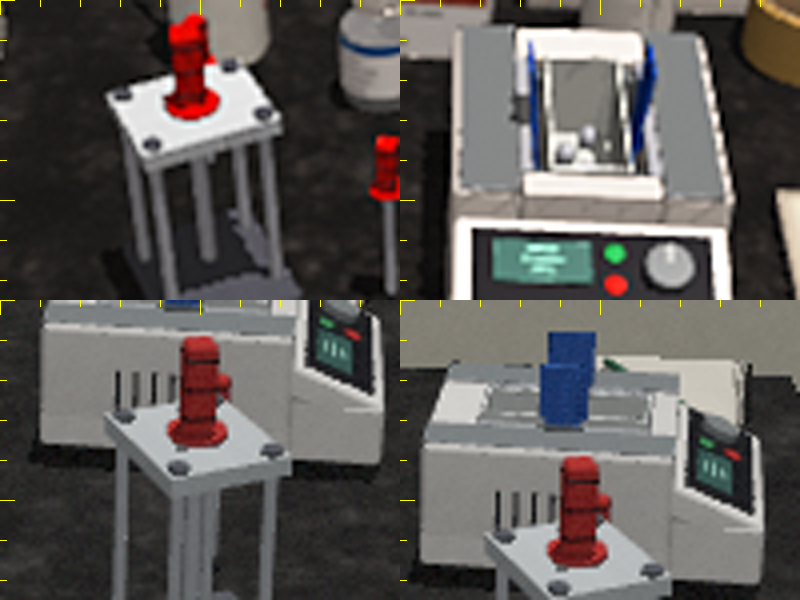

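```bash
cat >> h.py <<'E'
def ray(d,u,v):
    f=200/np.tan(np.radians(d["fov_y"]/2)); r=np.array([(u-d["cx"])/f,-(v-d["cy"])/f,-1.])
    if "T" in d: T=np.array(d["T"]); return T[:3,3],T[:3,:3]@r
    return np.array(d["xyz"]),R.from_quat(d["attitude"]).as_matrix()@r
def atz(d,u,v,z):
    o,r=ray(d,u,v); return (o+r*(z-o[2])/r[2]).round(4)
def tri(*m):
    A=0;b=0
    for d,u,v in m:
        o,r=ray(d,u,v); r=r/np.linalg.norm(r); P=np.eye(3)-np.outer(r,r); A=A+P;b=b+P@o
    return np.linalg.solve(A,b).round(4)
def J(f): return json.load(open(f+".json"))
E
python3 - <<'E'
from h import *
s=J("pics/scene0.png");e=J("pics/side0.png")
print("flange",tri((s,253,215.3),(e,359.5,237.5)),atz(s,253,216,.125),atz(e,359.5,237.5,.127))
print("htop",tri((s,252,195),(e,359.7,216)))
B=[atz(s,205+x/4,190+y/4,.126) for x,y in((122,95),(230,65),(263,113),(152,145))];print("boltsS",B,np.mean(B,0))
B=[atz(e,310+x/4,205+y/4,.126) for x,y in((123,117),(222,93),(271,150),(178,167))];print("boltsE",B,np.mean(B,0))
print("tabs",[atz(e,*p,.127) for p in((356,191),(358,183.2),(350,191.3),(362,191.3))])
print("millS",[atz(s,340+x/4,200+y/4,.087) for x,y in((55,27),(305,37),(335,192),(50,187))])
print("millE",[atz(e,315+x/4,175+y/4,.087) for x,y in((25,122),(272,147),(280,77),(50,65))])
E
```

```text
flange [0.5355 0.1368 0.1272] [0.5343 0.1372 0.125 ] [0.536  0.1345 0.127 ]
htop [0.5384 0.1358 0.1748]
boltsS [array([0.5429, 0.1757, 0.126 ]), array([0.5692, 0.1192, 0.126 ]), array([0.5231, 0.0983, 0.126 ]), array([0.4973, 0.1546, 0.126 ])] [0.533125 0.13695  0.126   ]
boltsE [array([0.5726, 0.1191, 0.126 ]), array([0.5219, 0.088 , 0.126 ]), array([0.5017, 0.153 , 0.126 ]), array([0.5469, 0.1732, 0.126 ])] [0.535775 0.133325 0.126   ]
tabs [array([ 0.5343, -0.1295,  0.127 ]), array([ 0.5273, -0.1878,  0.127 ]), array([ 0.5491, -0.1265,  0.127 ]), array([ 0.5197, -0.1281,  0.127 ])]
millS [array([ 0.6143, -0.0918,  0.087 ]), array([ 0.5976, -0.24  ,  0.087 ]), array([ 0.4559, -0.2245,  0.087 ]), array([ 0.4668, -0.0741,  0.087 ])]
millE [array([ 0.6192, -0.1295,  0.087 ]), array([ 0.4688, -0.0965,  0.087 ]), array([ 0.4535, -0.218 ,  0.087 ]), array([ 0.6058, -0.2328,  0.087 ])]
```

Rod at about (0.535, 0.136), with its flange height measuring 0.127 as it should. Tabs' centre is about (0.531, -0.159), mill yaw about -7°. Next I'll fly the wrist camera over the rod.

Call:
drive_tool --deltas '[[[-32.6, -22.4, -4, 0, 0, 0], [-32.6, -22.4, -4, 0, 0, 0], [-32.6, -22.4, -4, 0, 0, 0], [-32.6, -22.4, -4, 0, 0, 0], [-32.6, -22.4, -4, 0, 0, 0], [-32.6, -22.4, -4, 0, 0, 0], [-32.6, -22.4, -4, 0, 0, 0]]]'

```text
time: 0.73
position: [0.375, 0.3603, 0.2726]
tool_rot: [0.173, 0.985, -0.0, -0.0]
ft_force: [0.8, -0.3, 0.1]
grip_width: 0.0872
grip_force: 0.0
```

Call:
drive_tool --deltas '[[[-32.6, -22.4, -4, 0, 0, 0], [-32.6, -22.4, -4, 0, 0, 0], [-32.6, -22.4, -4, 0, 0, 0], [-32.6, -22.4, -4, 0, 0, 0], [-32.6, -22.4, -4, 0, 0, 0], [-32.6, -22.4, -4, 0, 0, 0], [-32.6, -22.4, -4, 0, 0, 0], [0, 0, 0, 0, 0, 0]]]'

```text
time: 1.4
position: [0.5406, 0.1308, 0.3013]
tool_rot: [0.177, 0.984, -0.001, 0.003]
ft_force: [-0.3, 0.2, -0.5]
grip_width: 0.0869
grip_force: 0.0
```

```bash
python3 - <<'E'
from h import *
d=snap("wrist","pics/w1.png"); o=sensors.get_obs(); print(o["position"],o["tool_rot"],o["q"],o["time"])
T=np.linalg.inv(np.array(d["T"])); f=200/np.tan(np.radians(d["fov_y"]/2))
p=T@np.array([.535,.136,.174,1]);u=d["cx"]-f*p[0]/p[2];v=d["cy"]+f*p[1]/p[2];print(u,v)
i=cv2.imread("pics/w1.png");x=int(min(max(u-100,0),440));y=int(min(max(v-75,0),250));print(x,y)
cv2.imwrite("pics/w1c.png",cv2.resize(i[y:y+150,x:x+200],None,fx=4,fy=4,interpolation=cv2.INTER_CUBIC))
E
```

```text
[0.53781818 0.13350343 0.3006549 ] [ 1.76272488e-01  9.84340919e-01 -7.63006990e-05  9.79690779e-04] [ 4.19391060e-02  3.68037236e-01  1.54430937e+00 -6.10550366e-04
  1.22736675e+00 -1.17425531e+00] 1.45
325.2960681264874 193.01057338339515
225 118
```

View pics/w1c.png

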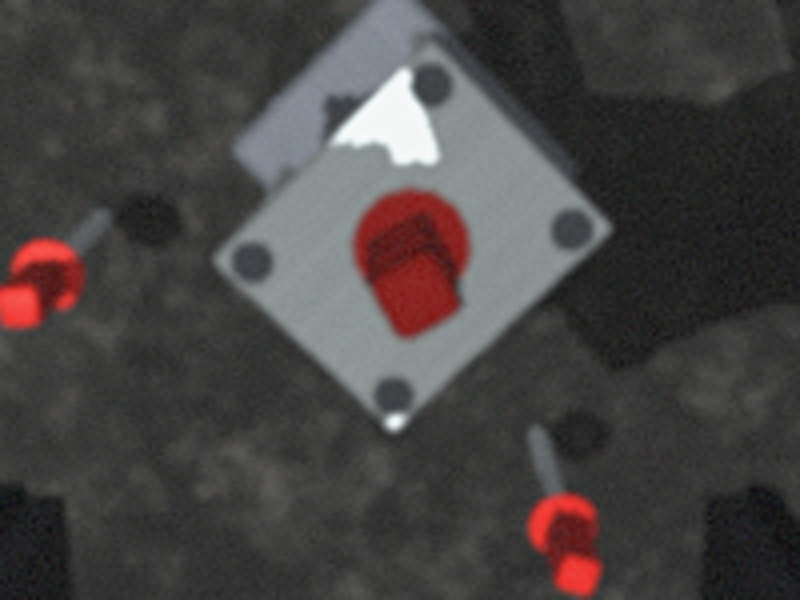

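The wrist view shows the flange centred at crop (411,245). The handle's top square has corners at about (378,285), (432,252), (462,302) and (407,338). Two smaller decoy rods stand at crop (45,275) and (565,530).

```bash
python3 - <<'E'
from h import *
d=J("pics/w1.png");g=lambda x,y,z:atz(d,225+x/4,118+y/4,z)
C=[g(x,y,.175) for x,y in((378,285),(432,252),(462,302),(407,338))];print(C,np.mean(C,0))
for i in range(4):
    e=C[(i+1)%4]-C[i];print(np.linalg.norm(e),np.degrees(np.arctan2(e[1],e[0]))%90)
print("flange",g(411,245,.129)); B=[g(x,y,.126) for x,y in((433,84),(573,230),(393,396),(252,262))];print("bolts",np.mean(B,0),B)
o=sensors.get_obs();M=R.from_quat(o["tool_rot"]).as_matrix();print(o["position"],M.T.round(4), [np.degrees(np.arctan2(M[1,k],M[0,k])) for k in(0,1)])
for z,n in((.175,'bottle'),):pass
E
```

```text
[array([0.5299, 0.1326, 0.175 ]), array([0.5271, 0.1457, 0.175 ]), array([0.5396, 0.148 , 0.175 ]), array([0.5431, 0.1344, 0.175 ])] [0.534925 0.140175 0.175   ]
0.013395894893585876 12.064884410525522
0.012709838708653972 10.425808525884806
0.014043147795277254 14.432062936136148
0.0133221619867047 7.765166018425305
flange [0.5351 0.1391 0.129 ]
bolts [0.536125 0.139    0.126   ] [array([0.5006, 0.1572, 0.126 ]), array([0.5461, 0.1776, 0.126 ]), array([0.5716, 0.1209, 0.126 ]), array([0.5262, 0.1003, 0.126 ])]
[0.53781818 0.13350343 0.3006549 ] [[-9.379e-01  3.470e-01 -2.000e-03]
 [ 3.470e-01  9.379e-01  2.000e-04]
 [ 1.900e-03 -5.000e-04 -1.000e+00]] [np.float64(159.69454406693305), np.float64(69.69456593566336)]
```

Call:
drive_tool --deltas '[[[0, 0, 12, 0, 0, -0.109], [0, 0, 12, 0, 0, -0.109], [0, 0, 12, 0, 0, -0.109], [0, 0, 12, 0, 0, -0.109], [0, 0, 12, 0, 0, -0.109], [0, 0, 0, 0, 0, 0], [0, 0, 0, 0, 0, 0]]]'

```text
time: 2.03
position: [0.5339, 0.1376, 0.2399]
tool_rot: [-0.097, 0.995, 0.0, -0.001]
ft_force: [-0.7, -0.3, 0.6]
grip_width: 0.087
grip_force: 0.0
```

```bash
cat >> h.py <<'E'
def togo(t,yaw=None):
    o=sensors.get_obs();M=R.from_quat(o["tool_rot"]).as_matrix()
    print("t",o["time"],"pos",o["position"].round(4),"y-yaw",np.degrees(np.arctan2(M[1,1],M[0,1])).round(2),"z",M[:,2].round(4),"f",o["ft_force"].round(1),"grip",o["grip_width"],o["grip_force"],"q6",o["q"][5])
    for p in np.atleast_2d(t): print("togo mm",((p-o["position"])@M*1000).round(1))
E
python3 - <<'E'
from h import *
togo([.5355,.139,.157])
d=J("pics/w1.png");g=lambda x,y,z:atz(d,225+x/4,118+y/4,z)
for z in(.08,.1,.12): print(z,g(20,305,z),g(575,572,z))
print(g(150,218,0),g(575,435,0))
E
```

```text
t 2.0333 pos [0.5339 0.1376 0.2399] y-yaw 101.14 z [-2.9e-03  2.0e-04 -1.0e+00] f [-0.7 -0.3  0.6] grip 0.08700578443545855 0.0 q6 -1.7161907990146457
togo mm [-2.   1.  82.9]
0.08 [0.5244 0.0241 0.08  ] [0.6614 0.1479 0.08  ]
0.1 [0.5209 0.0316 0.1   ] [0.6503 0.1486 0.1   ]
0.12 [0.5174 0.0392 0.12  ] [0.6392 0.1492 0.12  ]
[0.5255 0.0493 0.    ] [0.6529 0.1622 0.    ]
```

Call:
drive_tool --deltas '[[[-1, 0.5, 20, 0, 0, 0], [-1, 0.5, 20, 0, 0, 0], [0, 0, 20, 0, 0, 0], [0, 0, 15, 0, 0, 0], [0, 0, 8, 0, 0, 0], [0, 0, 0, 0, 0, 0]]]'

```text
time: 2.53
position: [0.5362, 0.1384, 0.1566]
tool_rot: [-0.097, 0.995, 0.0, -0.001]
ft_force: [-0.5, 0.2, -0.3]
grip_width: 0.0869
grip_force: 0.0
```

Call:
drive_tool --deltas '[[[0, 0, 0, 0, 0, 0], [0, 0, 0, 0, 0, 0], [0, 0, 0, 0, 0, 0], [0, 0, 0, 0, 0, 0], [0, 0, 0, 0, 0, 0], [0, 0, 0, 0, 0, 0]]]' --gripper 0 --squeeze 40

```text
time: 3.03
position: [0.5373, 0.138, 0.158]
tool_rot: [-0.098, 0.995, -0.0, 0.0]
ft_force: [-0.7, -0.7, 0.3]
grip_width: 0.0549
grip_force: 0.0
```

```bash
python3 - <<'E'
from h import *
togo([.5355,.139,.157])
E
```

```text
t 3.0333 pos [0.5373 0.138  0.158 ] y-yaw 101.23 z [ 9.e-04  0.e+00 -1.e+00] f [-0.7 -0.7  0.3] grip 0.054874775352915475 0.0 q6 -1.7168551959956715
togo mm [1.6 1.3 1. ]
```

Call:
drive_tool --deltas '[[[0, 0, 0, 0, 0, 0], [0, 0, 0, 0, 0, 0], [0, 0, 0, 0, 0, 0], [0, 0, 0, 0, 0, 0], [0, 0, 0, 0, 0, 0], [0, 0, 0, 0, 0, 0], [0, 0, 0, 0, 0, 0], [0, 0, 0, 0, 0, 0]]]'

```text
time: 3.7
position: [0.537, 0.138, 0.1575]
tool_rot: [-0.098, 0.995, 0.0, -0.0]
ft_force: [1.0, -0.2, -0.4]
grip_width: 0.0157
grip_force: 40.0
```

```bash
python3 - <<'E'
from h import *
togo([.5355,.139,.157])
E
```

```text
t 3.7 pos [0.537  0.138  0.1575] y-yaw 101.24 z [-2.e-04  0.e+00 -1.e+00] f [ 1.  -0.2 -0.4] grip 0.01569631075486348 39.999493611976504 q6 -1.7169705688312842
togo mm [1.3 1.2 0.5]
```

Call:
drive_tool --deltas '[[[0, 0, -20, 0, 0, 0], [0, 0, -35, 0, 0, 0], [0, 0, -35, 0, 0, 0], [0, 0, -35, 0, 0, 0], [0, 0, -20, 0, 0, 0.106], [0, 0, 0, 0, 0, 0.106], [0, 0, 0, 0, 0, 0.106], [0, 0, 0, 0, 0, 0]]]'

```text
time: 4.37
position: [0.5369, 0.138, 0.3031]
tool_rot: [0.062, 0.998, 0.0, 0.0]
ft_force: [0.9, 0.0, -0.3]
grip_width: 0.0157
grip_force: 40.0
```

Call:
drive_tool --deltas '[[[-3, -20, 0, 0, 0, 0], [-3, -39, 0, 0, 0, 0], [-3, -39, 0, 0, 0, 0], [-3, -39, 0, 0, 0, 0], [-3, -39, 0, 0, 0, 0], [-3, -20, 0, 0, 0, 0], [0, 0, 0, 0, 0, 0], [0, 0, 0, 0, 0, 0]]]'

```text
time: 5.03
position: [0.5308, -0.0597, 0.3019]
tool_rot: [0.061, 0.998, 0.0, -0.001]
ft_force: [-0.0, 0.2, -1.0]
grip_width: 0.0156
grip_force: 40.0
```

```bash
python3 - <<'E'
from h import *
togo([.531,-.159,.303])
d=snap("wrist","pics/w2.png")
T=np.linalg.inv(np.array(d["T"])); f=200/np.tan(np.radians(d["fov_y"]/2))
p=T@np.array([.531,-.159,.1,1]);u=d["cx"]-f*p[0]/p[2];v=d["cy"]+f*p[1]/p[2];print(u,v)
i=cv2.imread("pics/w2.png");x=int(min(max(u-100,0),440));y=int(min(max(v-75,0),250));print(x,y)
cv2.imwrite("pics/w2c.png",cv2.resize(i[y:y+150,x:x+200],None,fx=4,fy=4,interpolation=cv2.INTER_CUBIC))
E
```

```text
t 5.0333 pos [ 0.5308 -0.0597  0.3019] y-yaw 82.97 z [-0.0013  0.001  -1.    ] f [-0.   0.2 -1. ] grip 0.015649219724337197 39.99940079636872 q6 -1.769835699019315
togo mm [-12.4 -98.6  -1.2]
230.63994724542636 192.5398378507534
130 117
```

View pics/w2c.png

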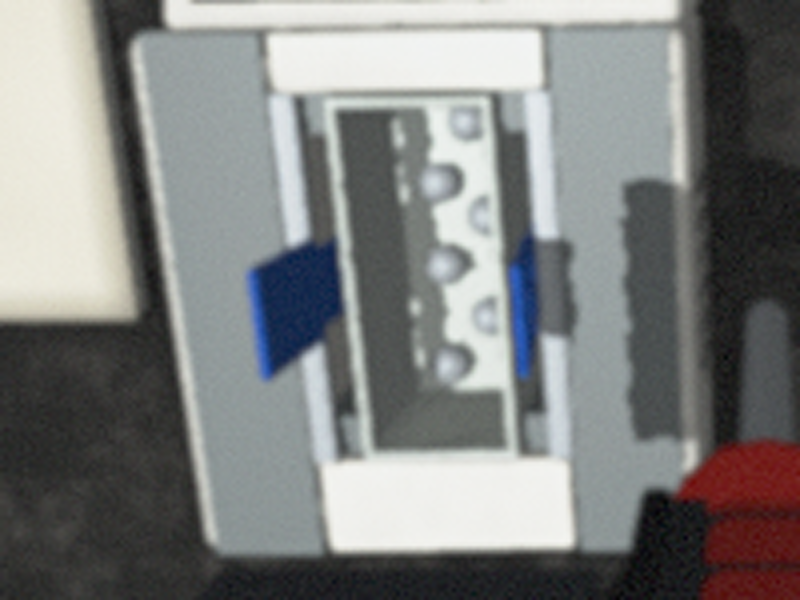

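The wrist view shows the trough rim corners at crop (325,98), (493,94), (520,455) and (370,455). The six balls lie along the +y side. The tab tops are at (250,270)-(267,378) and (513,265)-(527,377), and the rod tip is at (768,303).

```bash
python3 - <<'E'
from h import *
d=J("pics/w2.png");g=lambda x,y,z:atz(d,130+x/4,117+y/4,z)
C=[g(x,y,.0885) for x,y in((325,98),(493,94),(520,455),(370,455))];print(C,np.mean(C,0))
for i in range(4):
    e=C[(i+1)%4]-C[i];print(np.linalg.norm(e),np.degrees(np.arctan2(e[1],e[0]))%90)
t=[g(x,y,.127) for x,y in((250,270),(267,378),(513,265),(527,377))];print(t,np.mean(t,0),np.linalg.norm((t[0]+t[1]-t[2]-t[3])/2))
M=[g(x,y,.087) for x,y in((135,35),(545,30),(690,28),(700,470),(575,552),(327,552),(215,552),(270,30))];print(M)
print("tip",g(768,303,.160))
b=[g(x,y,.04) for x,y in((465,122),(438,183),(482,217),(447,265),(487,317),(453,362))];print(b)
e=[g(x,y,.033) for x,y in((507,390),)];print(e)
E
```

```text
[array([ 0.4754, -0.1718,  0.0885]), array([ 0.4799, -0.1269,  0.0885]), array([ 0.5834, -0.1381,  0.0885]), array([ 0.5781, -0.1815,  0.0885])] [ 0.5292   -0.154575  0.0885  ]
0.045124937673087145 84.27677273271327
0.10410422661928768 83.82390943334357
0.04372241987813575 83.03752443353936
0.10315706471202053 84.6044282306357
[array([ 0.5117, -0.1863,  0.127 ]), array([ 0.54  , -0.1888,  0.127 ]), array([ 0.5184, -0.1212,  0.127 ]), array([ 0.5478, -0.1229,  0.127 ])] [ 0.529475 -0.1548    0.127   ] 0.0659000189681308
[array([ 0.4532, -0.2187,  0.087 ]), array([ 0.4651, -0.1104,  0.087 ]), array([ 0.4693, -0.0722,  0.087 ]), array([ 0.5951, -0.0868,  0.087 ]), array([ 0.6169, -0.1276,  0.087 ]), array([ 0.6078, -0.2015,  0.087 ]), array([ 0.6037, -0.2348,  0.087 ]), array([ 0.4563, -0.1828,  0.087 ])]
tip [ 0.5266 -0.0586  0.16  ]
[array([ 0.4916, -0.1475,  0.04  ]), array([ 0.5091, -0.1594,  0.04  ]), array([ 0.5214, -0.1478,  0.04  ]), array([ 0.5353, -0.1617,  0.04  ]), array([ 0.5537, -0.1523,  0.04  ]), array([ 0.5673, -0.166 ,  0.04  ])]
[array([ 0.5812, -0.1521,  0.033 ])]
```

Call:
drive_tool --deltas '[[[-6, -24, 0, 0, 0, -0.017], [-10, -38, 0, 0, 0, 0], [-10, -28, 0, 0, 0, 0], [0, -14.5, 0, 0, 0, 0], [0, 0, 20, 0, 0, 0], [0, 0, 25, 0, 0, 0], [0, 0, 15, 0, 0, 0], [0, 0, 0, 0, 0, 0]]]'

```text
time: 5.75
position: [0.5431, -0.1625, 0.2389]
tool_rot: [0.051, 0.999, 0.002, -0.004]
ft_force: [-1.1, 0.7, -0.6]
grip_width: 0.0156
grip_force: 40.0
```

```bash
python3 - <<'E'
from h import *
togo([[.5459,-.1663,.179]])
E
```

```text
t 5.75 pos [ 0.5431 -0.1625  0.2389] y-yaw 84.13 z [-0.008  0.005 -1.   ] f [-1.1  0.7 -0.6] grip 0.015568191285019595 39.99959772918373 q6 -1.9567005360344523
togo mm [-3.7 -3.8 59.8]
```

Call:
drive_tool --deltas '[[[0, 0, 0, 0, 0, 0], [0, 0, 0, 0, 0, 0]]]'

```text
time: 5.92
position: [0.5463, -0.1646, 0.2435]
tool_rot: [0.051, 0.999, -0.0, 0.001]
ft_force: [0.5, -0.2, -0.9]
grip_width: 0.0157
grip_force: 40.0
```

```bash
python3 - <<'E'
from h import *
togo([[.5459,-.1663,.179]])
E
```

```text
t 5.9167 pos [ 0.5463 -0.1646  0.2435] y-yaw 84.1 z [ 1.2e-03 -4.0e-04 -1.0e+00] f [ 0.5 -0.2 -0.9] grip 0.015658104465966008 39.99940343666822 q6 -1.956516686230564
togo mm [ 0.3 -1.7 64.5]
```

Call:
drive_tool --deltas '[[[0, -1, 14, 0, 0, 0], [0, -0.5, 14, 0, 0, 0], [0, 0, 12, 0, 0, 0], [0, 0, 10, 0, 0, 0], [0, 0, 8, 0, 0, 0], [0, 0, 5, 0, 0, 0], [0, 0, 0, 0, 0, 0], [0, 0, 0, 0, 0, 0]]]'

```text
time: 6.58
position: [0.5458, -0.1669, 0.1798]
tool_rot: [0.052, 0.999, -0.0, 0.0]
ft_force: [1.1, -0.2, -0.6]
grip_width: 0.0159
grip_force: 40.0
```

```bash
python3 - <<'E'
from h import *
togo([[.5459,-.1663,.179],[.529,-.1545,.179]])
E
```

```text
t 6.5833 pos [ 0.5458 -0.1669  0.1798] y-yaw 84.01 z [ 4.e-04 -2.e-04 -1.e+00] f [ 1.1 -0.2 -0.6] grip 0.015886464803771268 39.999476918019354 q6 -1.9587760814634336
togo mm [-0.1  0.6  0.8]
togo mm [18.  10.6  0.8]
```

Call:
drive_tool --deltas '[[[0, 5, 0.5, 0, 0, 0], [-4, 5, 0, 0, 0, 0], [-6, 2, 0, 0, 0, 0], [-6, 0, 0, 0, 0, 0], [-5, 0, 0, 0, 0, 0], [0, 0, 0, 0, 0, 0]]]'

```text
time: 7.08
position: [0.5695, -0.1575, 0.1793]
tool_rot: [0.052, 0.999, -0.0, 0.001]
ft_force: [0.3, 0.2, -0.5]
grip_width: 0.0152
grip_force: 40.0
```

Call:
drive_tool --deltas '[[[8, -1, 0, 0, 0, 0], [12, 0, 0, 0, 0, 0], [12, 0, 0, 0, 0, 0], [12, 0, 0, 0, 0, 0], [12, 0, 0, 0, 0, 0], [10, 0, 0, 0, 0, 0], [6, 0, 0, 0, 0, 0], [0, 0, 0, 0, 0, 0]]]'

```text
time: 7.75
position: [0.4954, -0.1509, 0.1795]
tool_rot: [0.053, 0.999, -0.0, 0.001]
ft_force: [-0.6, -0.4, -0.6]
grip_width: 0.0156
grip_force: 40.0
```

```bash
python3 - <<'E'
from h import *
togo([[.529,-.1545,.179]])
E
```

```text
t 7.75 pos [ 0.4954 -0.1509  0.1795] y-yaw 83.96 z [ 1.2e-03 -8.0e-04 -1.0e+00] f [-0.6 -0.4 -0.6] grip 0.015629722124412465 39.99946034979075 q6 -1.9769380023183052
togo mm [-33.8  -0.    0.5]
```

Call:
drive_tool --deltas '[[[3, 0, 0, 0, 0, 0], [3, 0, 0, 0, 0, 0], [0, 0, 0, 0, 0, 0]]]'

```text
time: 8.0
position: [0.4892, -0.1497, 0.1789]
tool_rot: [0.052, 0.999, 0.0, -0.001]
ft_force: [0.4, 0.1, -0.6]
grip_width: 0.0157
grip_force: 40.0
```

Call:
drive_tool --deltas '[[[-8, 0, 0, 0, 0, 0], [-12, 0, 0, 0, 0, 0], [-13, 0, 0, 0, 0, 0], [-13, 0, 0, 0, 0, 0], [-13, 0, 0, 0, 0, 0], [-12, 0, 0, 0, 0, 0], [-8, 0, 0, 0, 0, 0], [0, 0, 0, 0, 0, 0]]]'

```text
time: 8.67
position: [0.5705, -0.1585, 0.1788]
tool_rot: [0.052, 0.999, -0.0, 0.001]
ft_force: [0.3, 0.8, -0.7]
grip_width: 0.0158
grip_force: 40.0
```

Call:
drive_tool --deltas '[[[8, 0, 0, 0, 0, 0], [12, 0, 0, 0, 0, 0], [13, 0, 0, 0, 0, 0], [13, 0, 0, 0, 0, 0], [13, 0, 0, 0, 0, 0], [12, 0, 0, 0, 0, 0], [8, 0, 0, 0, 0, 0], [0, 0, 0, 0, 0, 0]]]'

```text
time: 9.33
position: [0.4868, -0.1489, 0.1789]
tool_rot: [0.053, 0.999, 0.001, -0.002]
ft_force: [0.1, 0.1, -0.6]
grip_width: 0.0156
grip_force: 40.0
```

```bash
python3 - <<'E'
from h import *
togo([[.529,-.1545,.179]])
E
```

```text
t 9.3333 pos [ 0.4868 -0.1489  0.1789] y-yaw 83.96 z [-0.0037  0.0018 -1.    ] f [ 0.1  0.1 -0.6] grip 0.015599465234947431 39.999532154761255 q6 -1.9816755328889066
togo mm [-42.6  -1.2  -0.3]
```

Call:
drive_tool --deltas '[[[-8, 0, 0, 0, 0, 0], [-12, 0, 0, 0, 0, 0], [-14, 0, 0, 0, 0, 0], [-14, 0, 0, 0, 0, 0], [-13, 0, 0, 0, 0, 0], [-12, 0, 0, 0, 0, 0], [-8, 0, 0, 0, 0, 0], [0, 0, 0, 0, 0, 0]]]'

```text
time: 10.0
position: [0.5733, -0.1591, 0.1791]
tool_rot: [0.052, 0.999, -0.001, 0.002]
ft_force: [-0.2, 0.5, -0.6]
grip_width: 0.0157
grip_force: 40.0
```

Call:
drive_tool --deltas '[[[8, 0, 0, 0, 0, 0], [12, 0, 0, 0, 0, 0], [14, 0, 0, 0, 0, 0], [14, 0, 0, 0, 0, 0], [13, 0, 0, 0, 0, 0], [12, 0, 0, 0, 0, 0], [8, 0, 0, 0, 0, 0], [0, 0, 0, 0, 0, 0]]]'

```text
time: 10.67
position: [0.487, -0.149, 0.179]
tool_rot: [0.053, 0.999, 0.001, -0.002]
ft_force: [-0.7, -0.3, -0.5]
grip_width: 0.0157
grip_force: 40.0
```

Call:
drive_tool --deltas '[[[-8, 0, 0, 0, 0, 0], [-12, 0, 0, 0, 0, 0], [-14, 0, 0, 0, 0, 0], [-14, 0, 0, 0, 0, 0], [-13, 0, 0, 0, 0, 0], [-12, 0, 0, 0, 0, 0], [-8, 0, 0, 0, 0, 0], [0, 0, 0, 0, 0, 0]]]'

```text
time: 11.33
position: [0.5733, -0.1591, 0.1791]
tool_rot: [0.052, 0.999, -0.001, 0.002]
ft_force: [0.7, -0.0, -1.1]
grip_width: 0.0158
grip_force: 40.0
```

Call:
drive_tool --deltas '[[[8, 0, 0, 0, 0, 0], [15, 0, 0, 0, 0, 0], [12, 0, 0, 0, 0, 0], [5, 0, 0, 0, 0, 0], [0, 0, -10, 0, 0, 0], [0, 0, -25, 0, 0, 0], [0, 0, -35, 0, 0, 0], [0, 0, -35, 0, 0, 0]]]'

```text
time: 12.0
position: [0.5304, -0.1542, 0.2855]
tool_rot: [0.053, 0.999, 0.0, -0.0]
ft_force: [1.6, -0.8, -0.4]
grip_width: 0.0161
grip_force: 40.0
```

Call:
drive_tool --deltas '[[[0, 0, -20, 0, 0, 0], [0, 0, 0, 0, 0, 0], [0, 0, 0, 0, 0, 0]]]'

```text
time: 12.25
position: [0.5316, -0.1547, 0.3063]
tool_rot: [0.052, 0.999, -0.001, 0.002]
ft_force: [-0.2, -0.3, -0.8]
grip_width: 0.0157
grip_force: 40.0
```

```bash
python3 - <<'E'
from h import *
togo([[.537,.138,.303],[.537,.138,.1575]])
E
```

```text
t 12.25 pos [ 0.5316 -0.1547  0.3063] y-yaw 83.99 z [ 0.0043 -0.0022 -1.    ] f [-0.2 -0.3 -0.8] grip 0.015692169777967807 39.99960402958095 q6 -1.9510586712515787
togo mm [ 25.2 291.6   2.6]
togo mm [ 25.9 291.9 148.1]
```

Call:
drive_tool --deltas '[[[2, 25, 0, 0, 0, 0], [3, 38, 0, 0, 0, 0], [4, 38, 0, 0, 0, 0], [4, 38, 0, 0, 0, 0], [4, 38, 0, 0, 0, 0], [4, 38, 0, 0, 0, 0], [3, 38, 0, 0, 0, 0], [1, 25, 0, 0, 0, 0]]]'

```text
time: 12.92
position: [0.5332, 0.1281, 0.3024]
tool_rot: [0.052, 0.999, 0.001, -0.002]
ft_force: [1.1, 0.7, -0.9]
grip_width: 0.0157
grip_force: 40.0
```

Call:
drive_tool --deltas '[[[0, 13, 0, 0, 0, 0], [0, 0, 0, 0, 0, 0], [0, 0, 0, 0, 0, 0], [0, 0, 0, 0, 0, 0]]]'

```text
time: 13.25
position: [0.5361, 0.1363, 0.3034]
tool_rot: [0.053, 0.999, -0.001, -0.001]
ft_force: [0.5, 0.3, 0.3]
grip_width: 0.0151
grip_force: 40.0
```

```bash
python3 - <<'E'
from h import *
togo([[.537,.138,.1575],[.5355,.139,.1575]])
d=snap("wrist","pics/w3.png")
i=cv2.imread("pics/w3.png")
cv2.imwrite("pics/w3c.png",cv2.resize(i[100:250,220:420],None,fx=4,fy=4,interpolation=cv2.INTER_CUBIC))
E
```

```text
t 13.25 pos [0.5361 0.1363 0.3034] y-yaw 83.94 z [-0.0015 -0.0011 -1.    ] f [0.5 0.3 0.3] grip 0.01506847117127235 39.99967668671161 q6 -1.417098129270254
togo mm [ -0.9   1.9 145.9]
togo mm [  0.7   2.8 145.9]
```

View pics/w3c.png

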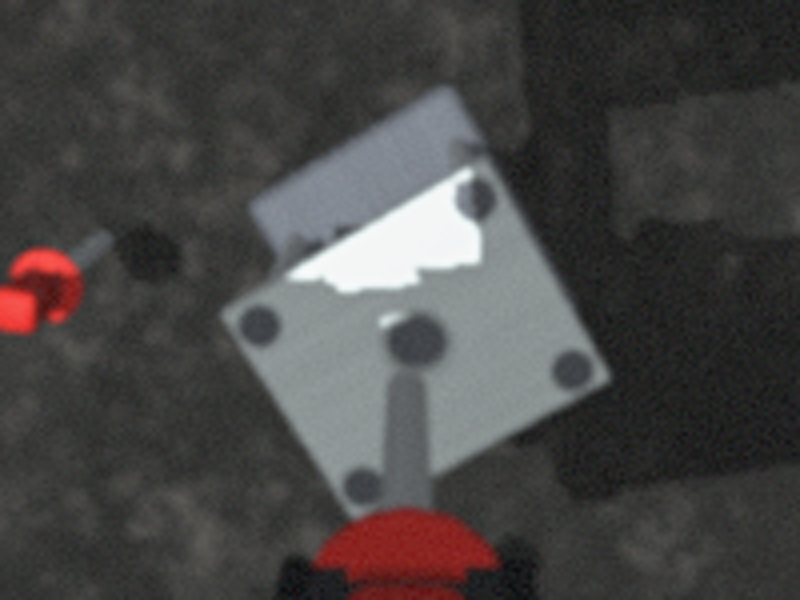

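The rod is still held. The hole centre is at crop (417,341), the bolts are at (476,197), (574,370), (363,486) and (259,326), and the rod tip's rounded end is at (406,370).

```bash
python3 - <<'E'
from h import *
d=J("pics/w3.png");g=lambda x,y,z:atz(d,220+x/4,100+y/4,z)
print("hole",g(417,341,.125)); print("bolts",np.mean([g(x,y,.126) for x,y in((476,197),(574,370),(363,486),(259,326))],0))
print("tip edge, end-centre",g(406,371,.163),g(406,384,.161))
togo([[.537,.138,.1575]])
E
```

```text
hole [0.5345 0.1391 0.125 ]
bolts [0.535825 0.139125 0.126   ]
tip edge, end-centre [0.5314 0.1367 0.163 ] [0.5349 0.1363 0.161 ]
t 13.3 pos [0.5362 0.1361 0.3036] y-yaw 83.9 z [-1.1e-03 -8.0e-04 -1.0e+00] f [ 0.7  0.2 -0.5] grip 0.015622227333929565 39.99946987722069 q6 -1.416978274788372
togo mm [ -0.7   2.1 146.1]
```

Call:
drive_tool --deltas '[[[-0.3, 2.4, 0, 0, 0, 0], [0, 0, 15, 0, 0, 0], [0, 0, 20, 0, 0, 0], [0, 0, 10, 0, 0, 0], [0, 0, 10, 0, 0, 0], [0, 0, 0, 0, 0, 0], [0, 0, 0, 0, 0, 0]]]'

```text
time: 13.88
position: [0.5369, 0.1397, 0.2488]
tool_rot: [0.053, 0.999, -0.0, -0.0]
ft_force: [0.8, 0.5, -0.5]
grip_width: 0.0158
grip_force: 40.0
```

```bash
python3 - <<'E'
from h import *
togo([[.537,.138,.1575],[.5365,.1385,.1575]])
E
```

```text
t 13.8833 pos [0.5369 0.1397 0.2488] y-yaw 83.96 z [-8.e-04 -1.e-04 -1.e+00] f [ 0.8  0.5 -0.5] grip 0.0158088694873481 39.99970306176692 q6 -1.4121845478018646
togo mm [-0.4 -1.7 91.3]
togo mm [ 0.2 -1.2 91.3]
```

Call:
drive_tool --deltas '[[[0, -1, 15, 0, 0, 0], [0, 0, 20, 0, 0, 0], [0, 0, 20, 0, 0, 0], [0, 0, 18, 0, 0, 0], [0, 0, 10, 0, 0, 0], [0, 0, 5, 0, 0, 0], [0, 0, 0, 0, 0, 0], [0, 0, 0, 0, 0, 0]]]'

```text
time: 14.55
position: [0.5375, 0.1391, 0.1618]
tool_rot: [0.052, 0.999, 0.0, 0.001]
ft_force: [-0.1, -0.1, -0.1]
grip_width: 0.0156
grip_force: 40.0
```

```bash
python3 - <<'E'
from h import *
togo([[.537,.138,.1575],[.5365,.1385,.1575]])
E
```

```text
t 14.55 pos [0.5375 0.1391 0.1618] y-yaw 84.0 z [ 1.6e-03  1.0e-04 -1.0e+00] f [-0.1 -0.1 -0.1] grip 0.015641616590636617 39.99971469864249 q6 -1.4140133070115197
togo mm [ 0.4 -1.2  4.3]
togo mm [ 0.9 -0.7  4.3]
```

Lowering the last few mm until the flange touches, then releasing.

Call:
drive_tool --deltas '[[[0, -0.5, 2, 0, 0, 0], [0, 0, 2, 0, 0, 0], [0, 0, 0, 0, 0, 0], [0, 0, 0, 0, 0, 0]]]'

```text
time: 14.88
position: [0.537, 0.1386, 0.1575]
tool_rot: [0.052, 0.999, 0.0, 0.0]
ft_force: [-0.1, -1.0, -0.6]
grip_width: 0.0155
grip_force: 40.0
```

Call:
drive_tool --deltas '[[[0, 0, 0, 0, 0, 0], [0, 0, 0, 0, 0, 0], [0, 0, 0, 0, 0, 0], [0, 0, 0, 0, 0, 0], [0, 0, 0, 0, 0, 0], [0, 0, 0, 0, 0, 0], [0, 0, 0, 0, 0, 0], [0, 0, 0, 0, 0, 0]]]' --gripper 100

```text
time: 15.55
position: [0.5367, 0.1386, 0.157]
tool_rot: [0.052, 0.999, -0.0, -0.0]
ft_force: [-0.3, 0.1, 0.4]
grip_width: 0.0615
grip_force: 0.0
```

```bash
python3 - <<'E'
from h import *
togo([[.537,.138,.1575],[.5295,-.1547,.27]])
E
```

```text
t 15.55 pos [0.5367 0.1386 0.157 ] y-yaw 84.0 z [-1.e-04 -0.e+00 -1.e+00] f [-0.3  0.1  0.4] grip 0.06145876654147832 0.0 q6 -1.4149549320241854
togo mm [-0.4 -0.6 -0.5]
togo mm [ -23.5 -292.4 -113. ]
```

Call:
drive_tool --deltas '[[[0, 0, -15, 0, 0, 0], [0, 0, -33, 0, 0, 0], [0, 0, -35, 0, 0, 0], [0, 0, -30, 0, 0, 0], [-3, -20, 0, 0, 0, 0], [-3, -35, 0, 0, 0, 0], [-3, -38, 0, 0, 0, 0], [-3, -38, 0, 0, 0, 0]]]'

```text
time: 16.22
position: [0.5347, 0.0062, 0.2705]
tool_rot: [0.051, 0.999, -0.0, 0.0]
ft_force: [1.6, 0.1, 0.6]
grip_width: 0.0869
grip_force: 0.0
```

Call:
drive_tool --deltas '[[[-3, -38, 0, 0, 0, 0], [-3, -38, 0, 0, 0, 0], [-3, -38, 0, 0, 0, 0], [-2, -30, 0, 0, 0, 0], [0, -17, 0, 0, 0, 0], [0, 0, 0, 0, 0, 0], [0, 0, 0, 0, 0, 0], [0, 0, 0, 0, 0, 0]]]'

```text
time: 16.88
position: [0.5287, -0.1534, 0.2699]
tool_rot: [0.052, 0.999, 0.0, -0.0]
ft_force: [-0.3, -0.7, -0.3]
grip_width: 0.0871
grip_force: 0.0
```

```bash
python3 - <<'E'
from h import *
togo([.5295,-.1547,.114])
d=snap("wrist","pics/w4.png");s=snap("scene","pics/s4.png")
i=cv2.imread("pics/w4.png");j=cv2.imread("pics/s4.png")
k=cv2.resize(i[60:300,160:480],None,fx=2.5,fy=2.5,interpolation=cv2.INTER_CUBIC)
k[450:600,600:800]=cv2.resize(j[190:265,205:305],(200,150))
cv2.imwrite("pics/w4c.png",k)
E
```

```text
t 16.8833 pos [ 0.5287 -0.1534  0.2699] y-yaw 83.99 z [-7.e-04  1.e-03 -1.e+00] f [-0.3 -0.7 -0.3] grip 0.08712781003240226 0.0 q6 -1.951984533251175
togo mm [ -1.   -1.3 155.9]
```

View pics/w4c.png

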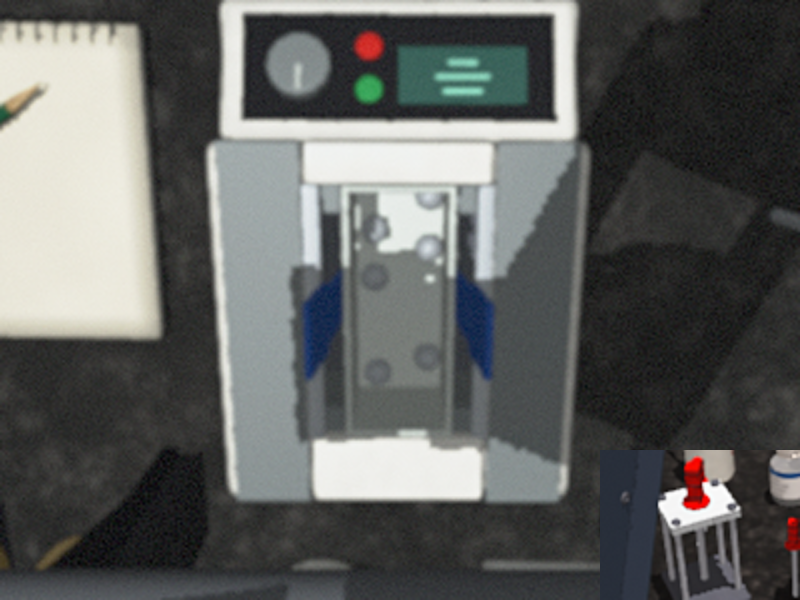

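The rod hangs upright in its stand and all six balls are in the trough, moved. Tab top edges are at crop (304,308)-(310,380) and (494,306)-(490,380). The rim corners are (342,187), (457,187), (449,435) and (350,435).

```bash
python3 - <<'E'
from h import *
d=J("pics/w4.png");g=lambda x,y,z:atz(d,160+x/2.5,60+y/2.5,z)
t=[g(x,y,.127) for x,y in((304,308),(310,380),(494,306),(490,380))];m=np.mean(t,0);print(t,m,np.linalg.norm((t[0]+t[1]-t[2]-t[3])/2))
C=[g(x,y,.0885) for x,y in((342,187),(457,187),(449,435),(350,435))];c=np.mean(C,0);print(C,c)
for a in(C,):
  for i in(1,3): e=a[(i+1)%4]-a[i];print(np.degrees(np.arctan2(e[1],e[0]))%180)
togo([[*c[:2],.114],[*m[:2],.114]])
E
```

```text
[array([ 0.5123, -0.1873,  0.127 ]), array([ 0.5394, -0.1889,  0.127 ]), array([ 0.5186, -0.1199,  0.127 ]), array([ 0.5463, -0.1233,  0.127 ])] [ 0.52915 -0.15485  0.127  ] 0.06682671621440034
[array([ 0.4751, -0.1717,  0.0885]), array([ 0.4797, -0.1273,  0.0885]), array([ 0.5829, -0.1394,  0.0885]), array([ 0.5785, -0.1813,  0.0885])] [ 0.52905  -0.154925  0.0885  ]
173.312712974987
174.6956752244771
t 16.9833 pos [ 0.5289 -0.1528  0.27  ] y-yaw 84.09 z [-4.e-04  6.e-04 -1.e+00] f [-0.2 -0.1 -0.3] grip 0.08677719940277985 0.0 q6 -1.9521878631643632
togo mm [ -0.4  -2.2 156. ]
togo mm [ -0.5  -2.1 156. ]
```

Call:
drive_tool --deltas '[[[-0.5, -2, 25, 0, 0, 0], [0, 0, 35, 0, 0, 0], [0, 0, 35, 0, 0, 0], [0, 0, 25, 0, 0, 0], [0, 0, 15, 0, 0, 0], [0, 0, 10, 0, 0, 0], [0, 0, 0, 0, 0, 0], [0, 0, 0, 0, 0, 0]]]'

```text
time: 17.65
position: [0.5297, -0.1556, 0.1252]
tool_rot: [0.052, 0.999, 0.0, 0.0]
ft_force: [0.1, -0.2, -0.6]
grip_width: 0.0869
grip_force: 0.0
```

```bash
python3 - <<'E'
from h import *
togo([.529,-.1549,.1145])
E
```

```text
t 17.65 pos [ 0.5297 -0.1556  0.1252] y-yaw 84.06 z [ 0.  0. -1.] f [ 0.1 -0.2 -0.6] grip 0.08692580491286842 0.0 q6 -1.9554586233958737
togo mm [ 0.7  0.7 10.7]
```

Call:
drive_tool --deltas '[[[0.5, 0.5, 5, 0, 0, 0], [0, 0, 5, 0, 0, 0], [0, 0, 0, 0, 0, 0], [0, 0, 0, 0, 0, 0]]]'

```text
time: 17.98
position: [0.5289, -0.1557, 0.1154]
tool_rot: [0.052, 0.999, -0.0, 0.0]
ft_force: [0.3, -0.4, 0.3]
grip_width: 0.087
grip_force: 0.0
```

Call:
drive_tool --deltas '[[[0, 0, 0, 0, 0, 0], [0, 0, 0, 0, 0, 0], [0, 0, 0, 0, 0, 0], [0, 0, 0, 0, 0, 0], [0, 0, 0, 0, 0, 0], [0, 0, 0, 0, 0, 0], [0, 0, 0, 0, 0, 0], [0, 0, 0, 0, 0, 0]]]' --gripper 0 --squeeze 30

```text
time: 18.65
position: [0.529, -0.1554, 0.1156]
tool_rot: [0.053, 0.999, 0.0, 0.0]
ft_force: [-0.3, 0.4, 5.3]
grip_width: 0.0486
grip_force: 30.0
```

Call:
drive_tool --deltas '[[[0, 0, 0, 0, 0, 0], [0, 0, 0, 0, 0, 0], [0, 0, 0, 0, 0, 0], [0, 0, 0, 0, 0, 0]]]'

```text
time: 18.98
position: [0.529, -0.1554, 0.1156]
tool_rot: [0.053, 0.999, 0.0, 0.0]
ft_force: [-0.4, 2.4, 5.8]
grip_width: 0.0484
grip_force: 30.0
```

```bash
python3 - <<'E'
from h import *
togo([.529,-.1549,.1145])
E
```

```text
t 18.9833 pos [ 0.529  -0.1554  0.1156] y-yaw 83.98 z [ 6.e-04  3.e-04 -1.e+00] f [-0.4  2.4  5.8] grip 0.048432219375441024 29.999620467424393 q6 -1.9549782902555517
togo mm [0.1 0.5 1.1]
```

Call:
drive_tool --deltas '[[[0, 0, 0, 0, 0, 0], [0, 0, 0, 0, 0, 0], [0, 0, -1.5, 0, 0, 0], [0, 0, -1.5, 0, 0, 0], [0, 0, -1, 0, 0, 0], [0, 0, 0, 0, 0, 0], [0, 0, 0, 0, 0, 0]]]' --squeeze 20

```text
time: 19.57
position: [0.5289, -0.1558, 0.1189]
tool_rot: [0.052, 0.999, -0.0, 0.0]
ft_force: [1.2, 0.4, -1.9]
grip_width: 0.05
grip_force: 20.0
```

```bash
python3 - <<'E'
from h import *
togo([.529,-.1549,.1145])
s=snap("side","pics/e5.png");i=cv2.imread("pics/e5.png")
cv2.imwrite("pics/e5c.png",cv2.resize(i[140:260,300:460],None,fx=5,fy=5,interpolation=cv2.INTER_CUBIC))
E
```

```text
t 19.5667 pos [ 0.5289 -0.1558  0.1189] y-yaw 83.99 z [ 0.e+00 -1.e-04 -1.e+00] f [ 1.2  0.4 -1.9] grip 0.050041992622690365 19.99652300029993 q6 -1.95504930584702
togo mm [0.  0.9 4.4]
```

View pics/e5c.png

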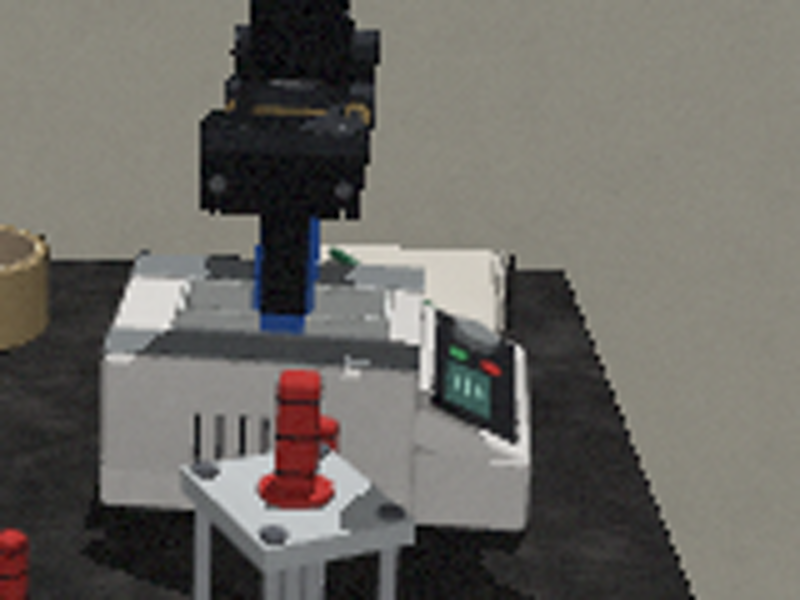

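The rod is hanging in its stand and the gripper is pinching both catches. Next, a slow lift.

Call:
drive_tool --deltas '[[[0, 0, -2, 0, 0, 0], [0, 0, -3, 0, 0, 0], [0, 0, -3, 0, 0, 0], [0, 0, -3, 0, 0, 0], [0, 0, -3, 0, 0, 0], [0, 0, -2, 0, 0, 0], [0, 0, 0, 0, 0, 0], [0, 0, 0, 0, 0, 0]]]'

```text
time: 20.28
position: [0.529, -0.1558, 0.1354]
tool_rot: [0.052, 0.999, -0.0, 0.0]
ft_force: [1.1, -0.3, -1.9]
grip_width: 0.0498
grip_force: 20.0
```

```bash
python3 - <<'E'
from h import *
togo([.529,-.1549,.2105])
E
```

```text
t 20.2833 pos [ 0.529  -0.1558  0.1354] y-yaw 84.0 z [ 5.e-04 -3.e-04 -1.e+00] f [ 1.1 -0.3 -1.9] grip 0.049788451525040515 19.99670024961233 q6 -1.955022833670668
togo mm [  0.    0.8 -75.1]
```

Call:
drive_tool --deltas '[[[0, 0, -4, 0, 0, 0], [0, 0, -6, 0, 0, 0], [0, 0, -6, 0, 0, 0], [0, 0, -6, 0, 0, 0], [0, 0, -6, 0, 0, 0], [0, 0, -6, 0, 0, 0], [0, 0, -6, 0, 0, 0], [0, 0, -6, 0, 0, 0]]]'

```text
time: 20.95
position: [0.5281, -0.1554, 0.1816]
tool_rot: [0.052, 0.999, 0.0, -0.001]
ft_force: [-0.2, -0.7, -2.2]
grip_width: 0.0496
grip_force: 20.0
```

Call:
drive_tool --deltas '[[[0, 0, -6, 0, 0, 0], [0, 0, -6, 0, 0, 0], [0, 0, -6, 0, 0, 0], [0, 0, -5, 0, 0, 0], [0, 0, -4, 0, 0, 0], [0, 0, -2, 0, 0, 0], [0, 0, 0, 0, 0, 0], [0, 0, 0, 0, 0, 0]]]'

```text
time: 21.62
position: [0.5288, -0.1557, 0.21]
tool_rot: [0.052, 0.999, 0.0, -0.0]
ft_force: [0.2, 0.7, -2.6]
grip_width: 0.0497
grip_force: 20.0
```

```bash
python3 - <<'E'
from h import *
togo([.529,-.1549,.2105])
a=snap("side","pics/e6.png");b=snap("wrist","pics/w6.png");i=cv2.imread("pics/e6.png");j=cv2.imread("pics/w6.png")
cv2.imwrite("pics/e6c.png",np.hstack([cv2.resize(i[130:265,300:400],(400,540),interpolation=cv2.INTER_CUBIC),cv2.resize(j[80:350,220:420],(400,540))]))
E
```

```text
t 21.6167 pos [ 0.5288 -0.1557  0.21  ] y-yaw 84.0 z [-1.e-04  1.e-04 -1.e+00] f [ 0.2  0.7 -2.6] grip 0.049664635619667906 19.996421970427036 q6 -1.9550365065522937
togo mm [-0.1  0.8 -0.5]
```

View pics/e6c.png

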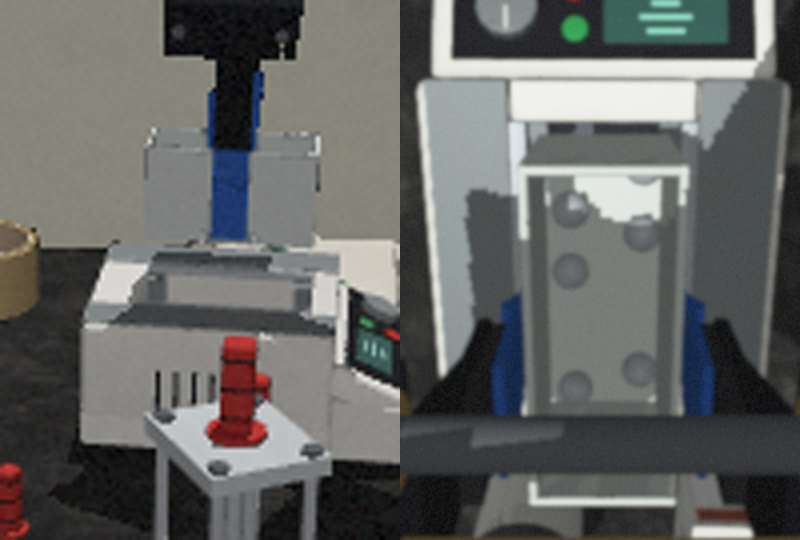

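The trough is out, level and clear of the mill. Six balls are visible inside and the rod is upright in its stand.

Call:
drive_tool --deltas '[[[0, 0, 0, 0, 0, 0], [0, 0, 0, 0, 0, 0], [0, 0, 0, 0, 0, 0], [0, 0, 0, 0, 0, 0]]]'

```text
time: 22.05
position: [0.5288, -0.1557, 0.2099]
tool_rot: [0.052, 0.999, 0.0, -0.0]
ft_force: [0.4, -0.6, -2.3]
grip_width: 0.0498
grip_force: 20.0
```

```bash
python3 -c "
from h import *
togo([.529,-.1549,.2105]); print(ticket.hand_in())"
```

```text
t 22.05 pos [ 0.5288 -0.1557  0.2099] y-yaw 83.99 z [-2.e-04  2.e-04 -1.e+00] f [ 0.4 -0.6 -2.3] grip 0.0498422409778182 19.996400400996208 q6 -1.9550427703834314
togo mm [-0.1  0.8 -0.6]
the job is handed in; nothing more can be done
None
```

I stirred the balls loose, hung the rod back upright in its stand, and am holding the unlatched trough level and still about 4 cm above the mill with all six balls inside; I handed the job in at 22 s and no verdict came back.

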